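Hold the loading-door key switch turned

ROBOT

A 6-joint arm with a two-finger parallel gripper is mounted at the origin on the work surface. World frame = base frame: x ahead of the robot, y to its left, z up, the work surface at z = 0. Lengths are in m, angles in rad, forces in N, time in s.
With the tool pointing down it reaches from about 0.35 to 0.775 m from the base axis. Payload 5.5 kg.
Tool frame: the origin (TCP) lies at the very end of the fingers, on their centre line; the grasp point (between the pads) lies 19 mm behind it; z points along the fingers, y is the direction in which the jaws open and shut (so a half turn about z gives the same grasp; the last joint's range is limited). The gripper opens to 85 mm and grips with 20 to 120 N. Pads are 22 mm wide; open, the fingers measure 114 mm over their backs; the gripper's body (76 mm by 85 mm) begins 54 mm behind the grasp point. The pads swing forward as they close: fully open they stand 13 mm farther back than shut.
Start: joints at [-1.274, 0.313, 0.046, 1.304, 0, 1.431], TCP at [0.243, -0.521, 0.231] pointing down, gripper open.
Joint ranges: [-2.76, 2.76], [-0.86, 1.69], [-1.03, 1.26], [-2.2, 2.34], [-1.47, 1.5], [-3.14, 3.14]. Speed limits (rad/s): [2.57, 2.57, 3.14, 3.14, 3.14, 3.14].

INTERFACE

Orientations are given as a unit quaternion [w, x, y, z].
In Python, from workcell import get_state, vision, workorder, silhouettes, tip_of gives the robot as it stands.
- The arm moves only by the shell command python3 -m inch 'ROWS' [FORCE]. ROWS is JSON, a list of rows, each a list of 7 numbers: the shift along the tool's x, y, z in cm, then the turn, a rotation vector about the tool's x, y, z in degrees, then the finger opening in cm, from 0 to 8.54. In form: [[dx, dy, dz, rx, ry, rz, hand], ...]. A call has 1 to 5 rows; each row shifts and turns the commanded pose from where the row before left it, along the tool's axes as they then stand; what a row does not reach is not made up. A row lasts 1/10 s, in which the tool goes at most 50 mm and 8.59 degrees, less where a joint would pass 70% of its speed; a pose out of reach is approached as far as the arm can. A call with a gripper value outside its range is refused whole. The fingers move at their own pace and stop on an object; FORCE is the grip in N (left out, the last holds). Time passes only in rows, so rows that do not move let the fingers close. It gives the time, the measured TCP pose, the force and the opening at its end, in the units of the state.
- get_state(): the state, without advancing time (a new reading comes with each control period).
- vision.read_camera(name): name is "scene" or "side" or "wrist"; returns a dict with "pixels" (420x560x3 uint8, red, green, blue), "depth" (420x560 float32, m along the optical axis (not along the pixel's ray), 0 where there is no reading), "mtx" (3x3 intrinsics, pixels), "T" (4x4, takes a point from camera to world coordinates); the wrist camera has in their place "tool_from_camera" (4x4, takes a point from camera to tool coordinates, whose origin is the TCP and whose axes are the flange's). Camera axes: x right, y up, looking along -z (the intrinsics and any distortion apply to the point x, -y, -z); pixel columns grow to the right and rows downward; lengths in m; the calibration is good to about 2 mm. A picture is of the moment at which its call begins: read the wrist's pose just before it.
- workorder.hand_in(): hands the job in, once; it reports no verdict.
Trained networks look in a picture, given as the dict that the camera call returned (one of the last four; its "shot" number tells which), for a name from the list of things; names that differ only in an ending like _2 or _b are one class to them, and where a whole thing is asked for, a point or a joint stands for the part that bears it (a point fixed in the world has none). Each returns a list of dicts, best first, with "confidence" (0 to 1); they miss things now and then, are a little off and sometimes report something else, mostly with a low value. They report only what shows in the picture. A call takes as long as a camera call. They do not tell look-alikes from the thing itself.
- silhouettes(picture, label): "mask" (420x560 bool, what is visible of it) and "location" ([column, row] in pixels, amid what is visible of it).
- tip_of(picture, label): "location" ([column, row] in pixels: a listed point, or the origin of a listed thing).
The state is a dict: "clock": time; "joint_pos": joint angles; "qvel": joint speeds; "tau": joint torques, N m; "tcp_pos": TCP position; "orientation": TCP orientation; "wrist_force": force on the tool from outside, world axes, zero at the start; "ft_torque": the same for the moment, N m; "finger_gap": finger opening in m.
Only numpy, scipy, OpenCV 4.12 (cv2) and the standard library are available. Lean on these libraries where they do the work, as an engineer would, in place of code of your own. Each camera call takes 0.05 s, during which the arm holds its last target.

TASK

Take the key with the round grip out of the wooden key stand, push it fully home in the slot on top of the grey key-switch box (it has to be eased past sticky pins), then turn it a quarter turn clockwise as far as it goes. The switch springs back, so finish while still gripping the key and holding it turned. Leave the other two keys in the stand and do not shift anything else on the desk.

Things in the scene. Friction and masses are not known exactly. Their poses are not given: they have to be found in the camera images.
- round_key_center (a point): centre of the grip of the key to use, upright in any one of the stand's three slots, 60 mm above the desk: a black plastic disc 40 mm across, 12 mm thick (along its x axis; z runs up the shaft), about 35 g. Below this point: grip's underside 20 mm, underside of a steel collar (22 mm across, 3 mm thick) 30 mm, tip 50 mm. Shaft 5 mm round. Same after a half turn about z.
- round_key_tip (a point): tip of the round-grip key, on its shaft line, same axes as the grip. The end of the key is a flat steel bit with a rounded end: 16 mm wide (along y), 5 mm thick (along x), its top edge 12 mm above this point. The collar's underside is 20 mm above this point and rests on the stand's top at the start; lift the key 22 mm or more to draw it out.
- square_key_center (a point): centre of the grip of another key in the stand, to be left alone: same steel part, but a block-shaped black grip, 26 mm square seen from above and 32 mm tall; this point is 30 mm above its collar's underside
- tee_key_center (a point): point 30 mm above the collar's underside of another key in the stand, to be left alone: same steel part, but a T-shaped black grip whose 44 mm crossbar runs along x (12 mm wide), its top 18 mm above this point
- stand_top (a point): centre of the top face of the dark wooden key stand, fixed to the desk: 50 mm (x) by 200 mm (y), 30 mm tall. Its three key slots lie 65 mm apart along its y axis (at -65, 0 and +65 mm), each long along y; the keys' x axes lie along the stand's x axis.
- keyway (a point): centre of the slot's mouth, on the upper face of the 50 mm square steel plate on the grey key-switch box (fixed; 120 mm x, 130 mm y, 72 mm tall). z up. Slot 18 mm along y, 7 mm along x, bevelled: the bit goes straight down with the key's x axis along this x axis, either way round. Home: the collar lies on the plate, 20 mm of key inside, the grip's centre 30 mm above this point.
- switch (a joint): angle of the sprung cylinder below the 5 mm plate, rad: 0 at rest, 1.571 at the stop, a quarter turn clockwise seen from above. Turns only with the bit wholly below the plate (17 mm in). Key play up to 0.13 rad. Springs back if let go: 0.02 N m to start it, 0.07 N m to hold it at the stop. Two sprung pins 8 and 12 mm down rub the bit's edges: press past with 4 to 10 N, easier with a small wiggle.
- stamp: rubber stamp, 24 x 40 mm foot, 66 mm tall, wooden handle, loose on the desk, not part of the job; origin at the centre of its underside
- mug: white mug, 78 mm across, 90 mm tall, loose on the desk, not part of the job; origin at the centre of its underside
- stapler: black desk stapler, 35 x 140 mm, 54 mm tall, loose on the desk, not part of the job; origin at the centre of its underside
- tape: black desk tape dispenser, 60 x 140 mm, 81 mm tall, loose on the desk, not part of the job; origin at the centre of its underside
- notes: block of note paper, 76 x 76 x 35 mm, loose on the desk, not part of the job; origin at the centre of its underside
- calculator: desk calculator, 190 x 130 x 24 mm, loose on the desk, not part of the job; origin at the centre of its underside
- punch: two-hole punch, 105 x 120 mm, 62 mm tall, loose on the desk, not part of the job; origin at the centre of its underside
Mind the look-alikes: they are no part of the job. Leave any pink look-alike of the part that bears stand_top alone. Leave any purple look-alike of the part that bears round_key_center alone.

How it is judged:
On the way, in this order (a step that is already met when the one before it is completed fails the run):
1. the round key is drawn out of the stand (z of round_key_center in the frame of stand_top above 0.052 m and contact force between the fingers and round_key above 1.5 N), for 0.1 s.
2. the round key is fully home in the keyway, not yet turned (z of round_key_center in the frame of keyway between 0.025 and 0.0325 m and horizontal distance between round_key_center and keyway below 0.007 m and angle between round_key_center's own z axis and vertical below 0.15 rad and value of joint switch below 0.4 rad), for 0.05 s.
3. the key is turned a quarter turn clockwise and held (z of round_key_center in the frame of keyway between 0.025 and 0.0325 m and horizontal distance between round_key_center and keyway below 0.007 m and angle between round_key_center's own z axis and vertical below 0.15 rad and value of joint switch above 1.3 rad and contact force between the fingers and round_key above 1.5 N), for 0.5 s.
At the end, for the whole second after the job is handed in: Round key home (collar within 2.5 mm of the plate, grip within 7 mm of the axis, upright within 0.15 rad), switch at 1.3 rad or more and still, fingers gripping the key (over 1.5 N); other two keys in the stand, loose things moved less than 30 mm (all of step 3 and velocity of joint switch between -0.1 and 0.1 rad/s and z of each of square_key_center, tee_key_center in the frame of stand_top below 0.036 m and not (distance of any of stamp, mug, stapler, tape, notes, calculator, punch from where it was at the start of the episode above 0.03 m)); the arm keeps its last pose, push and grip.
It fails at once if another key is pulled from the stand (distance of any of square_key_center, tee_key_center from where it was at the start of the episode above 0.02 m).
It fails at once if something else on the desk is shifted by more than 30 mm (distance of any of stamp, mug, stapler, tape, notes, calculator, punch from where it was at the start of the episode above 0.03 m).
It also fails if it takes over 48 s, if anything falls off the work surface, if the arm or the gripper's body presses on something with over 40 N, if the wrist force passes 120 N, or if a joint passes its speed limit or range.

## Working session

There is one attempt and no reset: what is moved stays moved. The work goes in short steps, Python scripts to look and compute and a shell command to move; the robot and the scene stay as the last step left them, time stands still between calls to the robot, and variables do not carry over. Pictures are saved under pics/ and viewed, and the job is handed in when it is done.

```bash
ls; mkdir -p pics; cat > h.py <<'E'
import numpy as np, cv2
from workcell import get_state, vision, workorder, silhouettes, tip_of
from scipy.spatial.transform import Rotation as R
def save(p,name): cv2.imwrite('pics/'+name, p['pixels'][:,:,::-1])
def T_of(p,st=None):
    if 'T' in p: return np.array(p['T'])
    q=st['orientation']; M=np.eye(4); M[:3,:3]=R.from_quat([q[1],q[2],q[3],q[0]]).as_matrix(); M[:3,3]=st['tcp_pos']
    return M@np.array(p['tool_from_camera'])
def ray(p,uv,st=None):
    K=np.array(p['mtx']);T=T_of(p,st)
    d=np.linalg.inv(K)@np.array([uv[0],uv[1],1.]); d=np.array([d[0],-d[1],-d[2]])
    return T[:3,3],T[:3,:3]@d
def onz(p,uv,z,st=None):
    o,d=ray(p,uv,st); return o+d*(z-o[2])/d[2]
def bydepth(p,uv,st=None):
    o,d=ray(p,uv,st); return o+d*p['depth'][int(round(uv[1])),int(round(uv[0]))]
def cloud(p,st=None):
    K=np.array(p['mtx']);T=T_of(p,st);D=p['depth'];v,u=np.mgrid[:420,:560]
    P=np.stack([(u-K[0,2])/K[0,0]*D,-(v-K[1,2])/K[1,1]*D,-D],-1)
    P=P@T[:3,:3].T+T[:3,3]; P[D<=0]=np.nan
    return P
E
cat > a.py <<'E'
from h import *
st=get_state();print(st)
for c in ['scene','side','wrist']:
    p=vision.read_camera(c);save(p,c+'0.png');print(c,[k for k in p],p['mtx'])
    print(T_of(p,st).round(3))
    for n in ['round_key_center','stand_top','keyway']:
        for r in tip_of(p,n): print(n,r, bydepth(p,r['location'],st).round(4))
E
python3 a.py
```

```text
pics
{'clock': 0.0, 'joint_pos': array([-1.27361446e+00,  3.14046586e-01,  4.49692835e-02,  1.30359960e+00,
       -8.28179458e-07,  1.43119908e+00]), 'qvel': array([-0.00012534, -0.00010264,  0.00044727,  0.00136911, -0.00071371,
        0.00182697]), 'tau': array([-7.26946637e-04, -4.80623460e+01,  2.98536783e+01,  1.93776452e-02,
       -3.94509525e-04,  2.01786065e-05]), 'tcp_pos': array([ 0.24307828, -0.52052385,  0.23037864]), 'orientation': array([-9.37339680e-04,  9.76247198e-01,  2.16657620e-01, -7.44237530e-05]), 'wrist_force': array([ 0.41778073, -0.33928326,  0.00559231]), 'ft_torque': array([-0.01964482,  0.0499668 , -0.01919961]), 'finger_gap': 0.08567297234767696}
scene ['pixels', 'depth', 'mtx', 'T', 'shot'] [[444.94122186   0.         279.27864537]
 [  0.         444.94122186 212.50173776]
 [  0.           0.           1.        ]]
[[ 0.46  -0.722  0.517  1.286]
 [ 0.888  0.383 -0.254 -0.399]
 [-0.014  0.576  0.818  1.243]
 [ 0.     0.     0.     1.   ]]
round_key_center {'location': [273.0, 181.9], 'confidence': 0.64} [0.3753 0.0281 0.0067]
round_key_center {'locati
[... 650 characters left out ...]
0.59   0.771]
 [ 0.     0.     0.     1.   ]]
round_key_center {'location': [245.0, 276.2], 'confidence': 0.63} [0.5187 0.26   0.0702]
round_key_center {'location': [214.0, 276.3], 'confidence': 0.58} [0.5963 0.2752 0.0591]
stand_top {'location': [260.6, 269.6], 'confidence': 0.67} [0.4982 0.2096 0.0512]
keyway {'location': [302.1, 173.1], 'confidence': 0.88} [ 0.5241 -0.2516  0.068 ]
wrist ['pixels', 'depth', 'mtx', 'tool_from_camera', 'shot'] [[370.27309206   0.         283.60955059]
 [  0.         370.27309206 209.91865207]
 [  0.           0.           1.        ]]
[[ 0.423  0.873  0.242  0.303]
 [-0.906  0.408  0.111 -0.492]
 [-0.002 -0.266  0.964  0.374]
 [ 0.     0.     0.     1.   ]]
```

View pics/scene0.png

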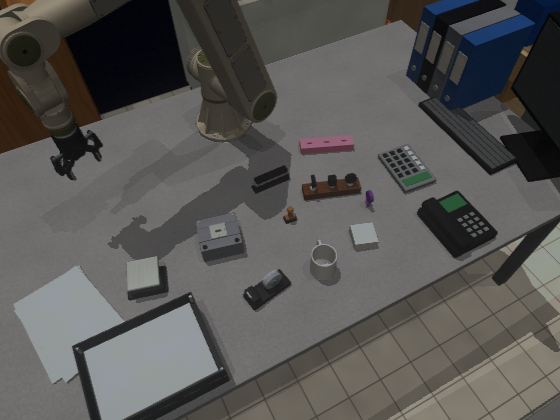

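View pics/side0.png

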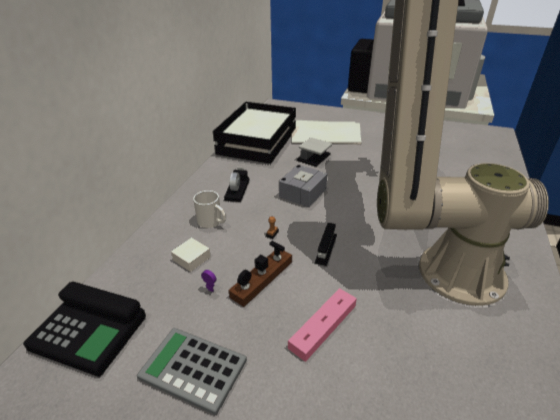

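View pics/wrist0.png

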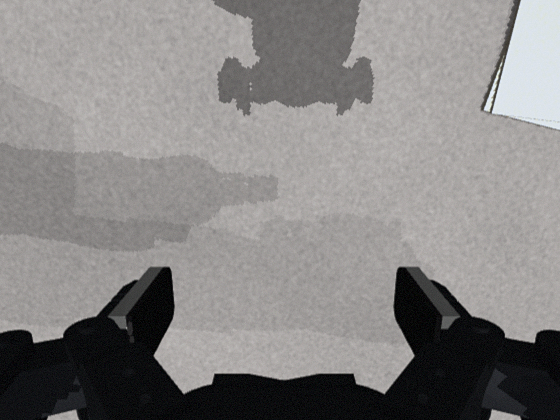

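The scene view shows the brown stand at (332,187) with keys at (314,183), (333,182) and (351,180). The pink stand is at (327,145), the purple key at (369,198), and the grey switch box at (220,237). I'll enlarge the stand to identify the keys.

```bash
python3 - <<'E'
import cv2,numpy as np
a=cv2.imread('pics/scene0.png')[160:215,290:385];b=cv2.imread('pics/side0.png')[230:310,195:305]
f=lambda x:cv2.convertScaleAbs(cv2.resize(x,(400,340),interpolation=cv2.INTER_CUBIC),alpha=1.6,beta=20)
cv2.imwrite('pics/crop0.png',np.hstack([f(a),f(b)]))
E
```

```text
(no output)
```

View pics/crop0.png

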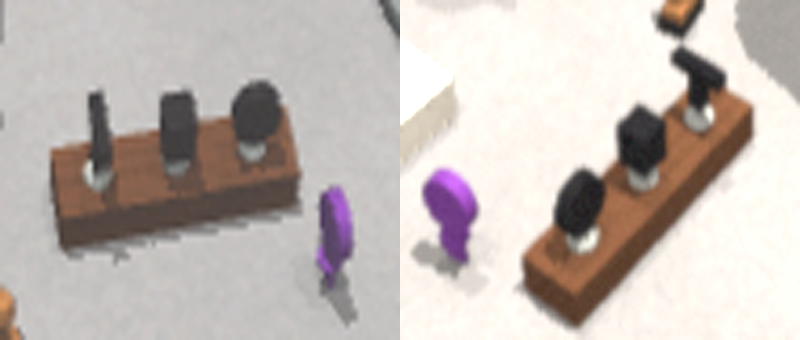

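In the crop, the tee key is at scene (314,183), the square key at (333,182) and the round black disc at (351,180), which is (245,277) in the side view. The purple disc is the decoy. The round key is therefore the one at the +y end of the brown stand. Next I'll measure the stand, key and box poses.

```bash
cat > b.py <<'E'
from h import *
st=get_state()
for c in ['scene','side']:
    p=vision.read_camera(c);C=cloud(p,st)
    np.savez(f'{c}.npz',C=C,pix=p['pixels'])
    for n in ['round_key_center','square_key_center','tee_key_center','stand_top','keyway']:
        for r in silhouettes(p,n):
            m=r['mask'];print(c,n,r['location'],round(r['confidence'],2),m.sum(),end=' ')
            Q=C[m];Q=Q[~np.isnan(Q).any(1)];
            z=np.percentile(Q[:,2],90);
            print('p90z',z.round(3),np.median(Q,0).round(3),end=' ')
            if n in('stand_top','keyway'):
                hz=0.03 if n=='stand_top' else 0.072
                t=Q[abs(Q[:,2]-hz)<.006]
                if len(t)>20:
                    rc=cv2.minAreaRect((t[:,:2]*1000).astype(np.float32));print('top',np.median(t[:,2]).round(4),rc)
                else: print()
            else:print()
E
python3 b.py
```

```text
scene round_key_center [350.6, 180.3] 0.61 103 p90z 0.078 [0.528 0.251 0.064] 
scene tee_key_center [309.7, 182.7] 0.44 67 p90z 0.08 [0.486 0.127 0.075] 
scene tee_key_center [145.8, 278.6] 0.44 1447 p90z 0.064 [ 0.561 -0.489  0.06 ] 
scene stand_top [324.5, 143.4] 0.97 842 p90z 0.033 [0.32  0.281 0.028] top 0.0299 ((314.3488464355469, 284.01812744140625), (199.38768005371094, 58.100738525390625), 67.93250274658203)
scene stand_top [330.5, 190.5] 0.73 774 p90z 0.033 [0.513 0.18  0.028] top 0.0296 ((504.12872314453125, 190.74844360351562), (201.455810546875, 57.86016845703125), 70.578857421875)
scene stand_top [323.2, 262.9] 0.48 844 p90z 0.088 [0.749 0.01  0.05 ] top 0.03 ((757.14599609375, 5.489749908447266), (74.80460357666016, 74.37175750732422), 16.001161575317383)
scene keyway [218.7, 234.4] 0.7 1730 p90z 0.072 [ 0.538 -0.24   0.067] top 0.069 ((518.2306518554688, -236.63116455078125), (128.3898468017578, 120.95520782470703), 78.35700988769531)
side round_key_center [245.9, 280.9] 0.68 249 p90z 0.077 [0.52  0.26  0.057] 
side round_key_center [212.5, 278.7] 0.48 220 p90z 0.067 [0.611 0.279 0.049] 
side square_key_center [260.4, 264.0] 0.48 199 p90z 0.075 [0.5   0.202 0.065] 
side tee_key_center [275.3, 250.7] 0.63 158 p90z 0.077 [0.481 0.137 0.069] 
side tee_key_center [261.2, 263.0] 0.18 185 p90z 0.075 [0.5   0.203 0.065] 
side stand_top [260.7, 279.0] 0.95 1178 p90z 0.03 [0.496 0.221 0.027] top 0.0286 ((502.1872253417969, 196.99447631835938), (198.8235321044922, 51.82258987426758), 70.27037811279297)
side stand_top [322.9, 326.1] 0.57 2179 p90z 0.03 [0.314 0.308 0.028] top 0.0286 ((311.925537109375, 289.5890808105469), (202.4490203857422, 52.23556900024414), 67.46769714355469)
```

```bash
python3 -m inch '[[2,-1,0,0,0,0,8.5],[4.5,-1.8,0,0,0,0,8.5],[4.5,-1.8,0,0,0,0,8.5],[4.5,-1.8,0,0,0,0,8.5],[4.5,-1.8,0,0,0,0,8.5]]' 40; python3 -m inch '[[4.5,-1.8,0,0,0,0,6],[4.5,-1.8,0,0,0,0,6],[3.5,-1.2,0,0,0,0,6],[2,-0.6,0,0,0,-4,6],[0,0,0,0,0,-8,6]]'; python3 -m inch '[[0,0,0,0,0,-8,6],[0,0,0,0,0,-8,6],[0,0,0,0,0,-8,6],[0,0,0,0,0,-8,6],[0,0,0,0,0,-8,6]]'; python3 -c "
from h import *
print(get_state())"
```

```text
clock: 1.7
tcp_pos: [0.3907, -0.3608, 0.2314]
orientation: [0.0, 0.976, 0.216, 0.0]
wrist_force: [0.6, -0.2, 0.0]
finger_gap: 0.0851
clock: 2.2
tcp_pos: [0.5003, -0.2495, 0.2312]
orientation: [-0.0, 0.947, 0.322, 0.0]
wrist_force: [-1.4, -0.2, 0.4]
finger_gap: 0.0596
clock: 2.7
tcp_pos: [0.4983, -0.2519, 0.2313]
orientation: [0.0, 0.781, 0.625, -0.0]
wrist_force: [0.5, 0.6, -0.2]
finger_gap: 0.0602
{'clock': 2.7, 'joint_pos': array([-6.11689389e-01,  2.80659593e-01,  1.46118740e-03,  1.29152064e+00,
       -9.39422951e-05,  1.17972785e+00]), 'qvel': array([ 1.80698664e-04,  1.44734636e-03, -2.38626838e-03, -1.57243620e-03,
        5.31357188e-05, -1.38410982e+00]), 'tau': array([ 2.74038868e-02, -4.61538041e+01,  2.98296368e+01,  4.83809727e-04,
        6.97965170e-04,  1.45967893e+00]), 'tcp_pos': array([ 0.49834104, -0.25187064,  0.23130748]), 'orientation': array([ 5.02545477e-05,  7.80652139e-01,  6.24965786e-01, -3.42616397e-05]), 'wrist_force': array([ 0.47886966,  0.64992691, -0.21807966]), 'ft_torque': array([-0.02829482, -0.00319413, -0.01058552]), 'finger_gap': 0.06018585111635243}
```

```bash
python3 -m inch '[[0,0,0,0,0,-1,6],[0,0,0,0,0,0,6],[0,0,0,0,0,0,6]]'; cat > c.py <<'E'
from h import *
import sys
st=get_state()
p=vision.read_camera('wrist');save(p,sys.argv[1]+'.png')
np.savez(sys.argv[1]+'.npz',C=cloud(p,st),pix=p['pixels'],mtx=p['mtx'],T=T_of(p,st))
q=st['orientation'];print(st['clock'],st['tcp_pos'],'psi',np.degrees(2*np.arctan2(q[2],q[1])),st['joint_pos'].round(3))
for n in sys.argv[2:]:
    for r in tip_of(p,n): print(n,r,bydepth(p,r['location'],st).round(4))
E
python3 c.py w1 keyway
```

```text
clock: 3.0
tcp_pos: [0.4983, -0.2519, 0.2313]
orientation: [0.0, 0.778, 0.629, -0.0]
wrist_force: [1.0, 0.7, -0.0]
finger_gap: 0.0599
3.0 [ 0.49832934 -0.25187463  0.23132768] psi 77.89794717705044 [-6.120e-01  2.810e-01  1.000e-03  1.292e+00 -0.000e+00  1.170e+00]
keyway {'location': [299.7, 165.9], 'confidence': 0.95} [ 5.149e-01 -2.452e-01  3.000e-04]
```

View pics/w1.png

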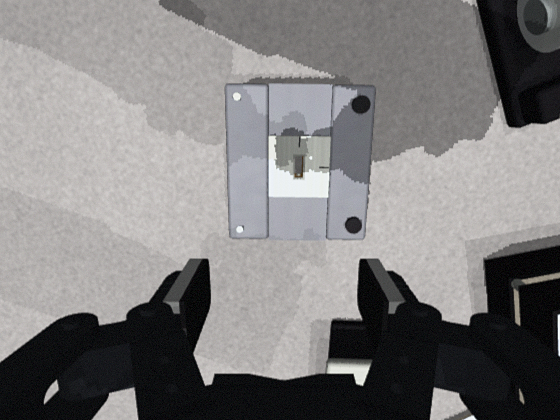

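The wrist view shows the box, with the steel plate at (269–330, 136–197) and the slot at about (299,167). I'll refine both.

```bash
python3 - <<'E'
from h import *
d=np.load('w1.npz');C=d['C'];K=d['mtx'];T=d['T'];pix=d['pix']
def onz_(uv,z):
    v=np.linalg.inv(K)@np.array([uv[0],uv[1],1.]);v=T[:3,:3]@np.array([v[0],-v[1],-v[2]]);o=T[:3,3];return o+v*(z-o[2])/v[2]
print('plate z',np.nanmedian(C[180:195,275:325,2]), 'side strips',np.nanmedian(C[100:220,235:260,2]),np.nanmedian(C[120:210,335:365,2]))
z=np.nanmedian(C[180:195,275:325,2])
crop=cv2.resize(pix[125:210,255:345,::-1],None,fx=7,fy=7,interpolation=cv2.INTER_CUBIC);cv2.imwrite('pics/w1c.png',crop)
for nm,m in [('box',(abs(C[...,2]-.07)<.008)&(np.abs(C[...,0]-.515)<.12)&(np.abs(C[...,1]+.245)<.12))]:
    m[250:]=0
    rc=cv2.minAreaRect((C[m][:,:2]*1000).astype(np.float32));print(nm,rc)
for uv in [(299.3,155),(299.3,166.5),(299.3,178)]: print(uv,onz_(uv,z))
E
```

```text
plate z 0.07256573862148138 side strips 0.06865196565532161 0.06853879727354553
box ((513.1359252929688, -234.12684631347656), (130.04713439941406, 120.35614013671875), 77.32323455810547)
(299.3, 155) [ 0.51564892 -0.22509448  0.07256574]
(299.3, 166.5) [ 0.51378358 -0.23429978  0.07256574]
(299.3, 178) [ 0.51188706 -0.24365894  0.07256574]
```

View pics/w1c.png

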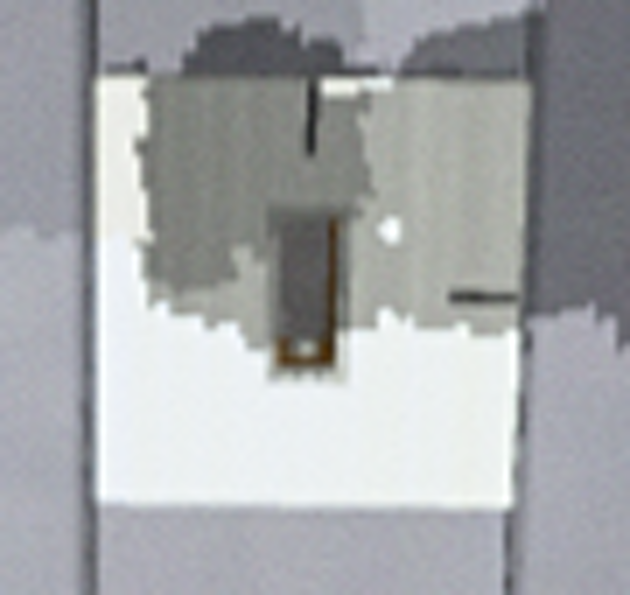

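```bash
python3 -m inch '[[2.4,-0.4,0,0,0,0,6],[4.6,-0.75,0,0,0,0,6],[4.6,-0.75,0,0,0,0,6],[4.6,-0.75,0,0,0,0,6],[4.6,-0.75,0,0,0,0,6]]'; python3 -m inch '[[4.6,-0.75,0,0,0,0,6],[4.6,-0.75,0,0,0,0,6],[4.6,-0.75,0,0,0,0,6],[4.6,-0.75,0,0,0,0,6],[4.6,-0.75,0,0,0,0,6]]';python3 -m inch '[[3.5,-0.55,0,0,0,0,6],[2,-0.3,0,0,0,0,6],[0,0,0,0,0,0,6],[0,0,0,0,0,0,6]]';  python3 c.py w2 round_key_center stand_top
```

```text
clock: 3.6
tcp_pos: [0.5081, -0.0398, 0.2314]
orientation: [0.0, 0.778, 0.629, 0.0]
wrist_force: [1.1, -0.1, -0.9]
finger_gap: 0.0598
clock: 4.1
tcp_pos: [0.5191, 0.1934, 0.2315]
orientation: [0.0, 0.777, 0.629, 0.0]
wrist_force: [1.4, -0.5, 0.1]
finger_gap: 0.0602
clock: 4.5
tcp_pos: [0.5221, 0.2471, 0.231]
orientation: [0.0, 0.777, 0.63, -0.0]
wrist_force: [-0.6, -0.5, 0.6]
finger_gap: 0.0598
4.5 [0.522108   0.24714635 0.23103227] psi 78.05624629166132 [ 0.303  0.319  0.053  1.306 -0.     2.083]
round_key_center {'location': [281.7, 182.2], 'confidence': 0.98} [0.521  0.2563 0.0798]
round_key_center {'location': [383.5, 137.6], 'confidence': 0.61} [0.6088 0.2732 0.0695]
round_key_center {'location': [271.7, 253.8], 'confidence': 0.19} [0.4992 0.1957 0.0756]
stand_top {'location': [273.4, 238.5], 'confidence': 0.91} [0.5025 0.2052 0.0644]
stand_top {'location': [56.8, 184.5], 'confidence': 0.6} [0.3062 0.2883 0.0247]
```

View pics/w2.png

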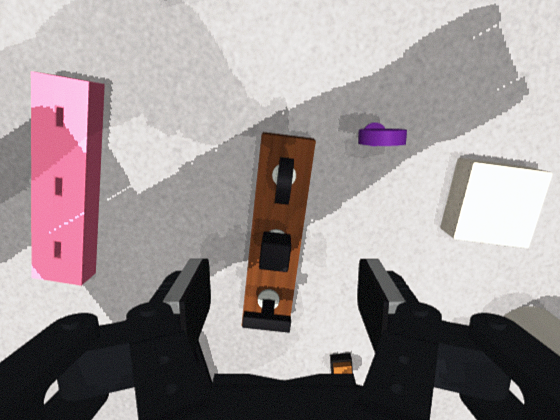

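The wrist view shows the brown stand at (262–315, 133–330), with the round disc at (284,182), edge-on from above. The square key is at (276,251) and the tee at (268,305). Purple is at (383,136) and pink at the left.

```bash
python3 - <<'E'
from h import *
d=np.load('w2.npz');C=d['C'];K=d['mtx'];T=d['T'];pix=d['pix']
m=np.zeros(C.shape[:2],bool);m[120:225,255:320]=1
k=m&(C[...,2]>.055)
Q=C[k];print(len(Q),Q[:,2].max(),Q.min(0),Q.max(0),Q.mean(0))
rc=cv2.minAreaRect((Q[:,:2]*1000).astype(np.float32));print('disc',rc)
m=np.zeros(C.shape[:2],bool);m[120:340,235:325]=1
t=m&(abs(C[...,2]-.03)<.005)
rc=cv2.minAreaRect((C[t][:,:2]*1000).astype(np.float32));print('stand',rc,np.median(C[t][:,2]))
p=rc[0]; 
E
```

```text
687 0.08209741508099044 [0.51057422 0.23572621 0.05920138] [0.5337523  0.274389   0.08209742] [0.52302355 0.25701396 0.07635542]
disc ((522.1781616210938, 254.47384643554688), (39.31939697265625, 12.060113906860352), 71.01861572265625)
stand ((500.926513671875, 192.83486938476562), (199.96353149414062, 50.14925765991211), 70.99266052246094) 0.03071053608636304
```

```bash
R='[0,0,0,0,0,-8.4,6]'; echo; python3 -m inch '[[0,0,0,0,0,-8.4,6],[0,0,0,0,0,-8.4,6],[0,0,0,0,0,-8.4,6],[0,0,0,0,0,-8.4,6],[0,0,0,0,0,-8.4,6]]'; python3 -m inch '[[0,0,0,0,0,-8.4,6],[0,0,0,0,0,-8.4,6],[0,0,0,0,0,-8.4,6],[0,0,0,0,0,-8.4,6],[0,0,0,0,0,-8.4,6]]';python3 -m inch '[[0,0,0,0,0,-8.4,6],[0,0,0,0,0,-8.4,6],[0,0,0,0,0,-8.4,6],[0,0,0,0,0,-8.4,6],[0,0,0,0,0,-8.4,6]]';python3 -m inch '[[0,0,0,0,0,-8.4,6],[0,0,0,0,0,-8.4,6],[0,0,0,0,0,-8.4,6],[0,0,0,0,0,-8.4,6],[0,0,0,0,0,-8.4,6]]'; python3 -m inch '[[0,0,0,0,0,-4.9,6],[0,0,0,0,0,0,6],[0,0,0,0,0,0,6]]'; python3 c.py w3 round_key_center stand_top
```

```text
clock: 5.15
tcp_pos: [0.5226, 0.2456, 0.2315]
orientation: [0.0, 0.498, 0.867, -0.0]
wrist_force: [0.5, -0.3, 0.5]
finger_gap: 0.0599
clock: 5.65
tcp_pos: [0.5226, 0.2456, 0.2315]
orientation: [0.0, 0.154, 0.988, -0.0]
wrist_force: [-0.5, 0.5, 1.0]
finger_gap: 0.0603
clock: 6.15
tcp_pos: [0.5226, 0.2456, 0.2315]
orientation: [0.0, -0.21, 0.978, -0.0]
wrist_force: [0.5, 0.3, -0.7]
finger_gap: 0.0598
clock: 6.65
tcp_pos: [0.5225, 0.2456, 0.2315]
orientation: [0.0, -0.546, 0.838, -0.0]
wrist_force: [-0.7, 1.0, -0.1]
finger_gap: 0.0601
clock: 6.95
tcp_pos: [0.5225, 0.2461, 0.2314]
orientation: [0.0, -0.579, 0.816, -0.0]
wrist_force: [0.4, -0.2, 0.2]
finger_gap: 0.0599
6.95 [0.52250818 0.24609993 0.23144725] psi 250.718701057545 [ 0.301  0.318  0.053  1.306 -0.    -0.933]
round_key_center {'location': [284.6, 198.3], 'confidence': 0.92} [0.5216 0.2499 0.0805]
round_key_center {'location': [203.7, 244.7], 'confidence': 0.85} [0.6036 0.2688 0.0682]
stand_top {'location': [514.8, 151.0], 'confidence': 0.8} [0.3092 0.2895 0.0294]
```

View pics/w3.png

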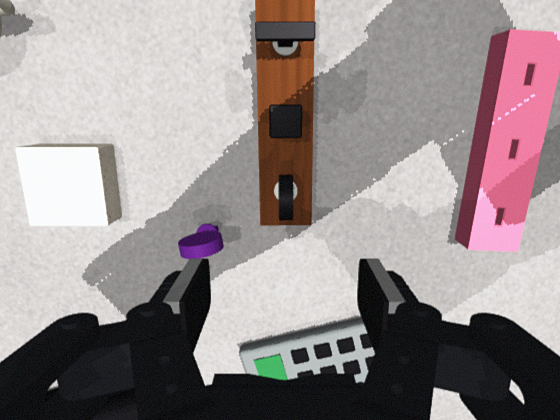

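```bash
python3 - <<'E'
from h import *
d=np.load('w3.npz');C=d['C']
m=np.zeros(C.shape[:2],bool);m[160:225,255:320]=1
Q=C[m&(C[...,2]>.055)];print(len(Q),Q[:,2].max())
print('disc',cv2.minAreaRect((Q[:,:2]*1000).astype(np.float32)))
m=np.zeros(C.shape[:2],bool);m[:230,235:325]=1
t=C[m&(abs(C[...,2]-.03)<.005)]
rc=cv2.minAreaRect((t[:,:2]*1000).astype(np.float32));print('stand',rc)
E
```

```text
641 0.08326293922081768
disc ((521.5196533203125, 252.2403564453125), (38.05371856689453, 11.151165962219238), 70.70909881591797)
stand ((501.2602844238281, 193.13131713867188), (196.71884155273438, 50.08035659790039), 71.02570343017578)
```

```bash
python3 -m inch '[[-0.68,0.29,1,0,0,-0.2,5],[0,0,4,0,0,0,5],[0,0,4,0,0,0,5],[0,0,3,0,0,0,5],[0,0,0,0,0,0,5]]'; python3 c.py w4; python3 -m inch '[[0,0,3,0,0,0,5],[0,0,2,0,0,0,5],[0,0,1.5,0,0,0,5],[0,0,0.4,0,0,0,5],[0,0,0,0,0,0,5]]'
```

```text
clock: 7.6
tcp_pos: [0.5179, 0.2536, 0.106]
orientation: [-0.005, -0.582, 0.813, 0.001]
wrist_force: [-0.8, -0.1, 0.4]
finger_gap: 0.05
7.6 [0.51785831 0.25358526 0.10596253] psi 251.1299234484731 [ 0.316  0.39  -0.159  1.032  0.    -0.925]
clock: 8.15
tcp_pos: [0.5226, 0.2548, 0.0434]
orientation: [0.001, -0.582, 0.813, -0.0]
wrist_force: [-0.2, -0.9, 0.8]
finger_gap: 0.0502
```

View pics/w4.png

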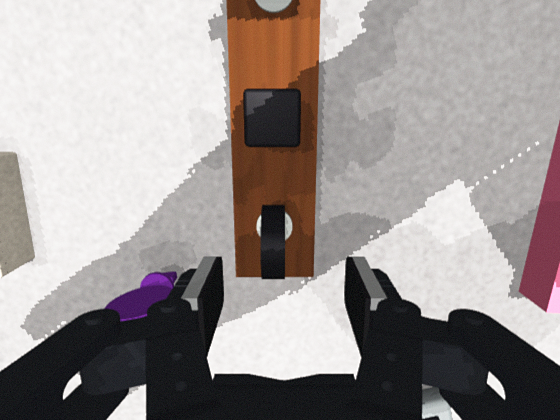

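```bash
python3 -m inch '[[0,0,0.2,0,0,0,5],[0,0,0,0,0,0,5]]';python3 c.py w5 round_key_center
```

```text
clock: 8.35
tcp_pos: [0.5228, 0.2547, 0.0415]
orientation: [0.001, -0.582, 0.813, -0.0]
wrist_force: [-0.0, 0.2, -0.2]
finger_gap: 0.0499
8.35 [0.52275774 0.25471791 0.04147825] psi 251.12708310839008 [ 0.315  0.447 -0.245  0.877 -0.    -0.926]
round_key_center {'location': [279.0, 295.7], 'confidence': 0.9} [0.5196 0.2448 0.0791]
```

View pics/w5.png

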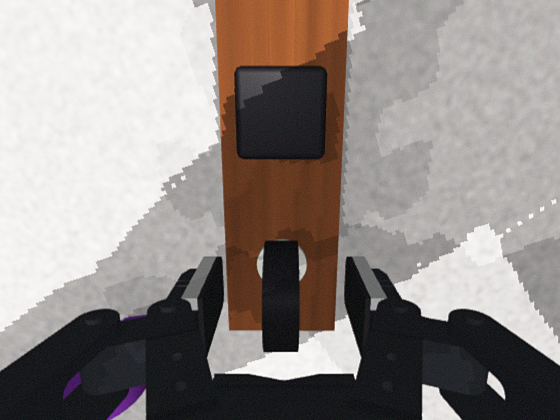

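The disc at (281,295) is centred between the pads, so I'm closing the fingers.

```bash
python3 -m inch '[[0,0,0,0,0,0,3],[0,0,0,0,0,0,0.8],[0,0,0,0,0,0,0.8],[0,0,0,0,0,0,0.8],[0,0,0,0,0,0,0.8]]' 60;python3 -m inch '[[0,0,0,0,0,0,0.8],[0,0,0,0,0,0,0.8]]'; python3 -m inch '[[0,0,-1,0,0,0,0.8],[0,0,-2,0,0,0,0.8],[0,0,-4,0,0,0,0.8],[0,0,-3,0,0,0,0.8],[0,0,0,0,0,0,0.8]]'; python3 -m inch '[[0,0,-3,0,0,0,0.8],[0,0,-1,0,0,0,0.8],[0,0,0,0,0,0,0.8]]'; python3 c.py w6 round_key_center;python3 - <<'E'
from h import *
p=vision.read_camera('side');save(p,'s1.png')
E
```

```text
clock: 8.95
tcp_pos: [0.5225, 0.2544, 0.0406]
orientation: [0.001, -0.582, 0.814, -0.0]
wrist_force: [1.3, 0.2, 1.0]
finger_gap: 0.0113
clock: 9.15
tcp_pos: [0.5225, 0.2544, 0.0406]
orientation: [0.001, -0.582, 0.814, -0.0]
wrist_force: [3.0, -0.2, 0.8]
finger_gap: 0.0116
clock: 9.65
tcp_pos: [0.5236, 0.2554, 0.1447]
orientation: [0.003, -0.582, 0.813, -0.001]
wrist_force: [-0.4, -0.0, 1.3]
finger_gap: 0.0111
clock: 9.95
tcp_pos: [0.5223, 0.2547, 0.1811]
orientation: [0.001, -0.582, 0.813, -0.0]
wrist_force: [0.4, 0.1, -0.6]
finger_gap: 0.0114
9.95 [0.52233268 0.25471407 0.18111858] psi 251.13400972151246 [ 0.316  0.342 -0.037  1.19   0.    -0.926]
round_key_center {'location': [283.4, 298.0], 'confidence': 0.76} [0.5181 0.2458 0.2191]
round_key_center {'location': [182.5, 257.7], 'confidence': 0.7} [0.6047 0.268  0.0696]
```

View pics/w6.png

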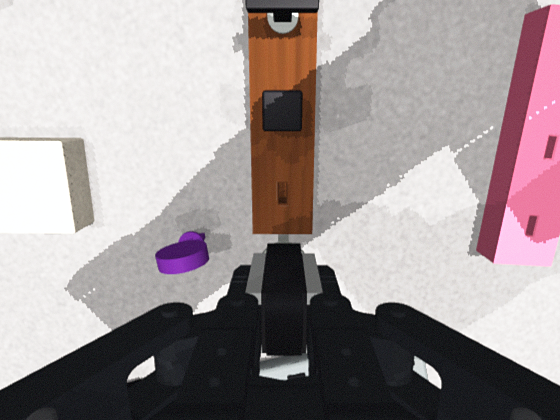

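View pics/s1.png

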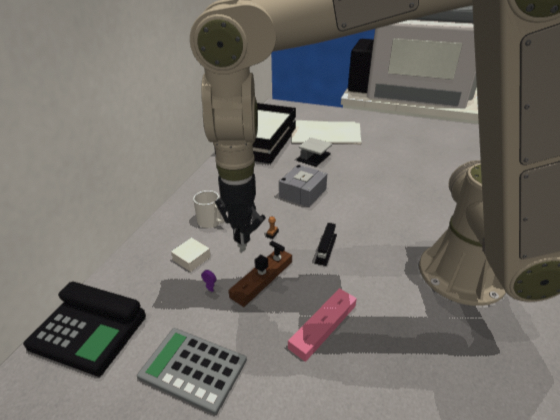

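```bash
python3 -m inch '[[2,-0.65,0,0,0,-2,0.8],[4.2,-1.35,0,0,0,0,0.8],[4.2,-1.35,0,0,0,0,0.8],[4.2,-1.35,0,0,0,0,0.8],[4.2,-1.35,0,0,0,0,0.8]]';python3 -m inch '[[4.2,-1.35,0,0,0,0,0.8],[4.2,-1.35,0,0,0,0,0.8],[4.2,-1.35,0,0,0,0,0.8],[4.2,-1.35,0,0,0,0,0.8],[4.2,-1.35,0,0,0,0,0.8]]';python3 -m inch '[[4.2,-1.35,0,0,0,0,0.8],[2.5,-0.8,0,0,0,-4.7,0.8],[0,0,0,0,0,0,0.8],[0,0,0,0,0,0,0.8],[0,0,0,0,0,0,0.8]]'; python3 c.py w7 keyway
```

```text
clock: 10.6
tcp_pos: [0.5233, 0.0554, 0.1787]
orientation: [-0.001, -0.596, 0.803, 0.001]
wrist_force: [0.2, 0.3, -0.1]
finger_gap: 0.0114
clock: 11.1
tcp_pos: [0.5271, -0.1651, 0.1787]
orientation: [-0.0, -0.596, 0.803, 0.001]
wrist_force: [1.3, 0.4, 0.3]
finger_gap: 0.0112
clock: 11.6
tcp_pos: [0.5286, -0.2327, 0.1794]
orientation: [-0.0, -0.628, 0.778, 0.001]
wrist_force: [0.1, -0.5, 0.0]
finger_gap: 0.0112
11.6 [ 0.52862436 -0.23274872  0.17938048] psi 257.8380963262476 [-0.554  0.339 -0.045  1.188  0.    -1.912]
keyway {'location': [301.2, 201.7], 'confidence': 0.7} [ 0.5143 -0.216   0.0009]
```

View pics/w7.png

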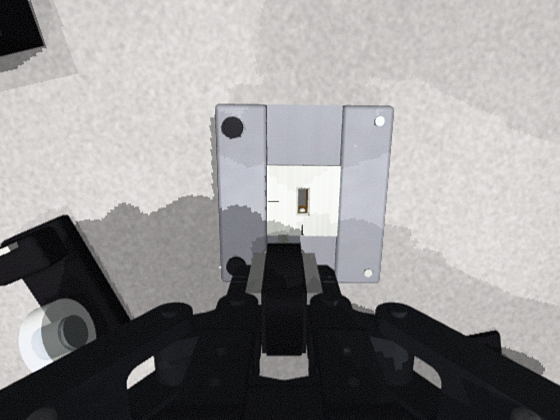

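The slot is visible at (303,200) on the plate, with the key held in front of it. I'll refine the slot pose.

```bash
cat > slot.py <<'E'
from h import *
import sys
d=np.load(sys.argv[1]+'.npz');C=d['C'];K=d['mtx'];T=d['T'];pix=d['pix']
def onz_(uv,z):
    v=np.linalg.inv(K)@np.array([uv[0],uv[1],1.]);v=T[:3,:3]@np.array([v[0],-v[1],-v[2]]);o=T[:3,3];return o+v*(z-o[2])/v[2]
u0,v0,u1,v1=map(int,sys.argv[2:6])
# rectify top-down map of plate 0.1 mm grid? -> 0.25mm/px around guess
g=np.array([.5134,-.2342]);n=240;s=.00025
ii,jj=np.mgrid[:n,:n];X=np.stack([g[0]+(jj-n/2)*s,g[1]-(ii-n/2)*s,np.full(ii.shape,.0726)],-1)
Pc=(X-T[:3,3])@T[:3,:3];u=K[0,0]*Pc[...,0]/-Pc[...,2]+K[0,2];v=K[1,1]*-Pc[...,1]/-Pc[...,2]+K[1,2]
im=cv2.remap(pix[...,::-1].copy(),u.astype(np.float32),v.astype(np.float32),cv2.INTER_CUBIC)
cv2.imwrite('pics/'+sys.argv[1]+'r.png',cv2.resize(im,None,fx=2.5,fy=2.5))
b=(abs(C[...,2]-.07)<.006);b[v1:]=0;b[:v0]=0;b[:,:u0]=0;b[:,u1:]=0
print('box',cv2.minAreaRect((C[b][:,:2]*1000).astype(np.float32)))
E
python3 slot.py w7 200 90 410 225; python3 slot.py w1 200 70 400 250
```

```text
box ((508.11309814453125, -256.98138427734375), (84.3924789428711, 120.30535888671875), 77.31643676757812)
box ((513.1359252929688, -234.12684631347656), (130.04713439941406, 120.35614013671875), 77.32323455810547)
```

View pics/w7r.png

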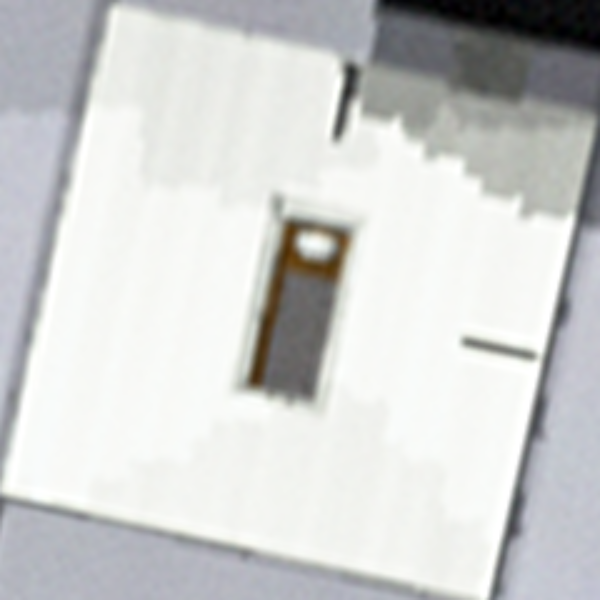

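View pics/w1r.png

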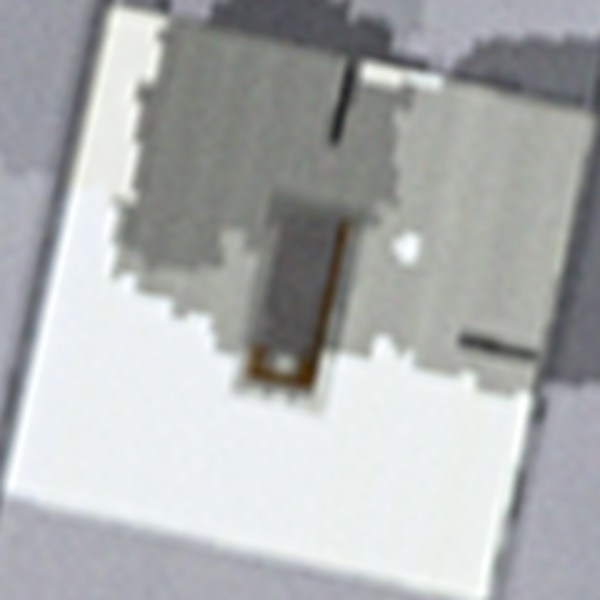

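```bash
python3 -m inch '[[0.39,1.43,0,0,0,0,0.8],[0,0,2,0,0,0,0.8],[0,0,3,0,0,0,0.8],[0,0,1.5,0,0,0,0.8],[0,0,0.4,0,0,0,0.8]]';python3 -m inch '[[0,0,0,0,0,0,0.8],[0,0,0,0,0,0,0.8],[0,0,0,0,0,0,0.8]]'; python3 c.py w8 keyway round_key_center;  python3 - <<'E'
from h import *
print(get_state())
for c in ('side','scene'):
    p=vision.read_camera(c);save(p,c+'2.png')
    for n in('round_key_tip','round_key_center','keyway'):
        for r in tip_of(p,n)[:2]:print(c,n,r)
E
python3 - <<'E'
import cv2,numpy as np
a=cv2.imread('pics/scene2.png')[190:270,170:270];b=cv2.imread('pics/side2.png')[130:210,260:360]
cv2.imwrite('pics/c2.png',np.hstack([cv2.resize(x,(400,320),interpolation=cv2.INTER_CUBIC) for x in(a,b)]))
E
```

```text
clock: 12.2
tcp_pos: [0.5132, -0.2328, 0.1094]
orientation: [-0.001, -0.629, 0.778, 0.002]
wrist_force: [-0.3, 0.8, 0.6]
finger_gap: 0.0111
clock: 12.5
tcp_pos: [0.5152, -0.2351, 0.1126]
orientation: [0.0, -0.628, 0.778, -0.001]
wrist_force: [0.7, 0.7, 0.6]
finger_gap: 0.0112
12.5 [ 0.5152479  -0.23505972  0.11256365] psi 257.84694732591595 [-0.57   0.357 -0.191  1.021 -0.    -1.928]
keyway {'location': [284.2, 241.6], 'confidence': 0.95} [ 0.5114 -0.2461  0.1046]
round_key_center {'location': [281.7, 295.9], 'confidence': 0.7} [ 0.5124 -0.245   0.1506]
{'clock': 12.65, 'joint_pos': array([-5.70102863e-01,  3.57113445e-01, -1.91612409e-01,  1.02049036e+00,
       -6.42891456e-05, -1.92844154e+00]), 'qvel': array([-0.00233748,  0.00146572, -0.00712189, -0.0021732 , -0.00123966,
       -0.00090621]), 'tau': array([ 5.49248094e-02, -4.83932841e+01,  2.77435488e+01, -1.05127008e-02,
        2.02451905e-03,  4.53625707e-04]), 'tcp_pos': array([ 0.51487928, -0.23508976,  0.1121302 ]), 'orientation': array([ 2.19171176e-04, -6.28146693e-01,  7.78094536e-01, -7.59729268e-04]), 'wrist_force':
[... 182 characters left out ...]
 291.1], 'confidence': 0.77}
side round_key_tip {'location': [301.9, 175.3], 'confidence': 0.61}
side round_key_center {'location': [211.6, 276.4], 'confidence': 0.6}
side round_key_center {'location': [304.1, 158.4], 'confidence': 0.4}
side keyway {'location': [302.3, 174.4], 'confidence': 0.76}
side keyway {'location': [190.2, 259.1], 'confidence': 0.6}
scene round_key_tip {'location': [365.0, 203.6], 'confidence': 0.6}
scene round_key_tip {'location': [219.3, 230.1], 'confidence': 0.41}
scene round_key_center {'location': [368.9, 192.1], 'confidence': 0.46}
scene round_key_center {'location': [215.7, 222.8], 'confidence': 0.36}
scene keyway {'location': [216.2, 227.4], 'confidence': 0.85}
```

View pics/w8.png

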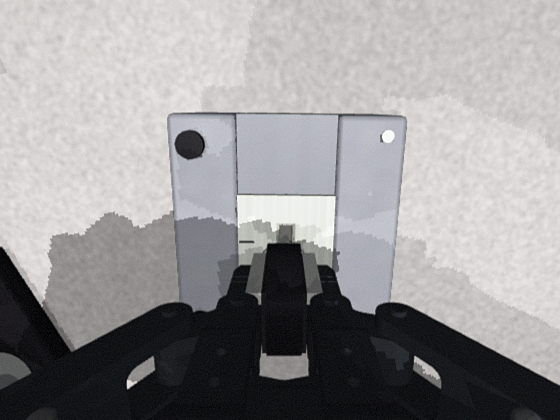

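View pics/c2.png

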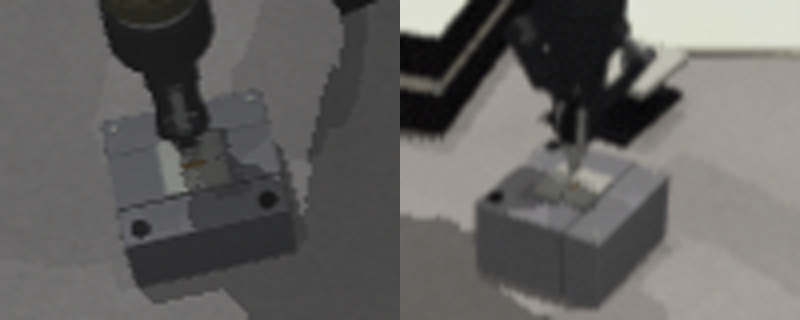

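```bash
python3 -m inch '[[-0.1,0.1,0.3,0,0,0,0.8],[0,0,0,0,0,0,0.8],[0,0,0,0,0,0,0.8],[0,0,0,0,0,0,0.8],[0,0,0,0,0,0,0.8]]'; python3 -c "
from h import *
s=get_state();print(s['tcp_pos'],s['qvel'].round(4))"
```

```text
clock: 13.55
tcp_pos: [0.5136, -0.2336, 0.1083]
orientation: [-0.0, -0.628, 0.778, -0.0]
wrist_force: [0.1, 0.0, 0.1]
finger_gap: 0.0115
[ 0.51364751 -0.23364541  0.10831614] [ 0.0008  0.0007 -0.0002 -0.0002  0.0005 -0.0001]
```

```bash
python3 -m inch '[[0,0,0.2,0,0,0,0.8],[0,0,0.2,0,0,0,0.8],[0,0,0.2,0,0,0,0.8],[0,0,0.2,0,0,0,0.8],[0,0,0.1,0,0,0,0.8]]'; python3 -m inch '[[0,0,0,0,0,0,0.8],[0,0,0,0,0,0,0.8]]'
```

```text
clock: 14.05
tcp_pos: [0.5135, -0.2336, 0.099]
orientation: [-0.0, -0.628, 0.778, 0.0]
wrist_force: [0.2, 0.7, -0.3]
finger_gap: 0.0112
clock: 14.25
tcp_pos: [0.5136, -0.2336, 0.0993]
orientation: [-0.0, -0.628, 0.778, -0.0]
wrist_force: [0.8, -0.4, -0.4]
finger_gap: 0.0116
```

The tip is about 3.7 mm into the slot with no force, so I'll keep easing it down with a small wiggle.

```bash
python3 -m inch '[[0,0,0.2,0,0,0,0.8],[0,0,0.2,0,0,1,0.8],[0,0,0.2,0,0,-2,0.8],[0,0,0.2,0,0,2,0.8],[0,0,0,0,0,-1,0.8]]'; python3 -m inch '[[0,0,0.2,0,0,1,0.8],[0,0,0.2,0,0,-2,0.8],[0,0,0.2,0,0,2,0.8],[0,0,0,0,0,-1,0.8]]'
```

```text
clock: 14.75
tcp_pos: [0.5134, -0.2344, 0.0912]
orientation: [-0.001, -0.628, 0.778, -0.0]
wrist_force: [-0.9, -3.1, 0.1]
finger_gap: 0.0112
clock: 15.15
tcp_pos: [0.5136, -0.2336, 0.0851]
orientation: [0.0, -0.628, 0.778, -0.0]
wrist_force: [0.3, -1.7, -1.2]
finger_gap: 0.0114
```

```bash
python3 -m inch '[[0,0,0.15,0,0,1,0.8],[0,0,0.1,0,0,-2,0.8],[0,0,0,0,0,1,0.8],[0,0,0,0,0,0,0.8]]'; python3 c.py w9 round_key_center
```

```text
clock: 15.55
tcp_pos: [0.5135, -0.2336, 0.0827]
orientation: [-0.0, -0.628, 0.779, 0.0]
wrist_force: [-1.2, -2.1, -0.7]
finger_gap: 0.0112
15.55 [ 0.51348615 -0.23357106  0.08265159] psi 257.74063626469706 [-0.569  0.38  -0.237  0.955 -0.    -1.926]
round_key_center {'location': [282.9, 298.2], 'confidence': 0.7} [ 0.5105 -0.2428  0.1209]
```

View pics/w9.png

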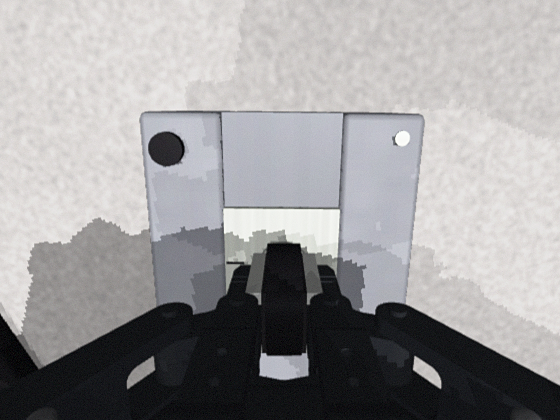

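The key hasn't slipped in the hand: its top is 38 mm above the TCP, as before. I'll press on until the collar seats.

```bash
python3 -m inch '[[0,0,0.1,0,0,0,0.8],[0,0,0,0,0,0,0.8]]';  python3 -m inch '[[0,0,0.1,0,0,0,0.8],[0,0,0,0,0,0,0.8]]'; python3 -m inch '[[0,0,0.1,0,0,0,0.8],[0,0,0,0,0,0,0.8]]'
```

```text
clock: 15.85
tcp_pos: [0.5138, -0.2336, 0.0824]
orientation: [0.0, -0.628, 0.778, -0.0]
wrist_force: [-0.5, -0.9, 4.6]
finger_gap: 0.0109
clock: 16.05
tcp_pos: [0.5138, -0.2337, 0.0823]
orientation: [0.0, -0.628, 0.778, -0.001]
wrist_force: [-3.1, -0.4, 10.9]
finger_gap: 0.0112
clock: 16.25
tcp_pos: [0.5139, -0.2337, 0.0823]
orientation: [0.0, -0.628, 0.778, -0.001]
wrist_force: [-5.3, 1.4, 17.5]
finger_gap: 0.0113
```

The hard stop is at TCP z = 0.0823, which matches the expected home position. I'll ease the push off and turn clockwise (+rz).

```bash
python3 -m inch '[[0,0,-0.1,0,0,4,0.8],[0,0,0,0,0,6,0.8],[0,0,0,0,0,6,0.8],[0,0,0,0,0,6,0.8]]'; python3 -m inch '[[0,0,0,0,0,6,0.8],[0,0,0,0,0,6,0.8],[0,0,0,0,0,6,0.8]]'; python3 -c "
from h import *
s=get_state();print(s['ft_torque'],s['joint_pos'][5])"
```

```text
clock: 16.65
tcp_pos: [0.5145, -0.2338, 0.0824]
orientation: [0.001, -0.466, 0.885, -0.001]
wrist_force: [-1.8, -0.2, 9.0]
finger_gap: 0.0118
clock: 16.95
tcp_pos: [0.5146, -0.2337, 0.0824]
orientation: [0.001, -0.322, 0.947, -0.001]
wrist_force: [-0.6, -0.1, 8.2]
finger_gap: 0.0116
[0.05392381 0.25389265 0.0740579 ] -1.2249879001034314
```

```bash
python3 -m inch '[[0,0,0,0,0,7,0.8],[0,0,0,0,0,7,0.8],[0,0,0,0,0,7,0.8],[0,0,0,0,0,7,0.8]]'; python3 -m inch '[[0,0,0,0,0,7,0.8],[0,0,0,0,0,7,0.8],[0,0,0,0,0,5,0.8],[0,0,0,0,0,0,0.8]]'; python3 -c "
from h import *
s=get_state();print(s['ft_torque'],s['joint_pos'][5])"
```

```text
clock: 17.35
tcp_pos: [0.5148, -0.2338, 0.0824]
orientation: [0.001, -0.083, 0.997, -0.001]
wrist_force: [-0.3, -0.1, 8.4]
finger_gap: 0.0111
clock: 17.75
tcp_pos: [0.515, -0.2339, 0.0824]
orientation: [0.002, 0.081, 0.997, -0.0]
wrist_force: [-1.1, 0.2, 7.5]
finger_gap: 0.0111
[ 0.01115585  0.03068706 -0.0123596 ] -0.4070012777524493
```

```bash
cat > t.py <<'E'
from h import *
s=get_state();print(s['ft_torque'].round(3),s['joint_pos'][5],s['tau'][5])
E
python3 -m inch '[[0,0,0,0,0,4,0.8],[0,0,0,0,0,0,0.8]]';python3 t.py; python3 -m inch '[[0,0,0,0,0,4,0.8],[0,0,0,0,0,0,0.8]]';python3 t.py;python3 -m inch '[[0,0,0,0,0,3,0.8],[0,0,0,0,0,0,0.8]]';python3 t.py
```

```text
clock: 17.95
tcp_pos: [0.515, -0.2339, 0.0824]
orientation: [0.002, 0.115, 0.993, -0.0]
wrist_force: [0.3, -0.8, 7.4]
finger_gap: 0.0112
[ 0.057 -0.015  0.033] -0.3376612947204728 0.4058350995182991
clock: 18.15
tcp_pos: [0.515, -0.2339, 0.0824]
orientation: [0.002, 0.15, 0.989, -0.0]
wrist_force: [0.0, 0.6, 7.8]
finger_gap: 0.0112
[-0.051 -0.014  0.017] -0.26787062269727985 0.4103895742446184
clock: 18.35
tcp_pos: [0.515, -0.234, 0.0824]
orientation: [0.002, 0.176, 0.984, -0.0]
wrist_force: [-0.5, -0.4, 7.6]
finger_gap: 0.0115
[-0.055 -0.032  0.031] -0.21588572047777893 0.3289230912923813
```

```bash
python3 -m inch '[[0,0,0,0,0,2,0.8],[0,0,0,0,0,0,0.8]]';python3 t.py; python3 -m inch '[[0,0,0,0,0,2,0.8],[0,0,0,0,0,0,0.8],[0,0,0,0,0,0,0.8]]';python3 t.py; python3 c.py w10 round_key_center; for i in 1 2 3; do python3 -m inch '[[0,0,0,0,0,0,0.8]]' >/dev/null; python3 t.py; done
```

```text
clock: 18.55
tcp_pos: [0.515, -0.234, 0.0824]
orientation: [0.002, 0.192, 0.981, -0.0]
wrist_force: [0.6, -0.6, 7.9]
finger_gap: 0.0115
[-0.09  -0.06   0.082] -0.18141670394680856 0.246712239459157
clock: 18.85
tcp_pos: [0.515, -0.234, 0.0824]
orientation: [0.002, 0.209, 0.978, -0.0]
wrist_force: [-0.2, -0.6, 7.0]
finger_gap: 0.0114
[-0.02   0.106  0.157] -0.14723072134888632 0.12652580626308918
18.85 [ 0.51498781 -0.23397537  0.08238021] psi 155.84766932507694 [-0.569  0.38  -0.237  0.95   0.001 -0.147]
round_key_center {'location': [282.9, 297.6], 'confidence': 0.82} [ 0.5056 -0.2307  0.119 ]
[-0.056  0.034  0.112] -0.14728631886991453 0.11627005180343986
[-0.027 -0.005  0.123] -0.14727109071581124 0.11628377018496394
[-0.063  0.001  0.083] -0.14729770862372482 0.11633914662525058
```

View pics/w10.png

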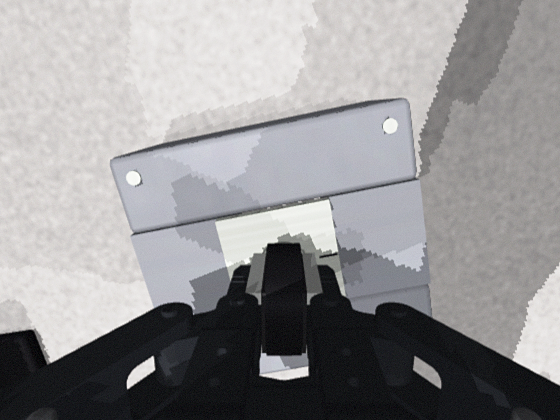

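```bash
python3 -m inch '[[0,0,0,0,0,2,0.8],[0,0,0,0,0,0,0.8],[0,0,0,0,0,0,0.8]]';python3 t.py; for i in 1 2 3 4 5 6; do python3 -m inch '[[0,0,0,0,0,0,0.8]]' >/dev/null; python3 t.py; done
python3 - <<'E'
from h import *
for c in ('side','scene'):
    p=vision.read_camera(c);save(p,c+'3.png')
E
```

```text
clock: 19.55
tcp_pos: [0.5149, -0.2339, 0.0824]
orientation: [0.002, 0.226, 0.974, -0.0]
wrist_force: [0.6, -0.9, 7.2]
finger_gap: 0.0114
[-0.044  0.058  0.267] -0.11263075946720962 0.27217316441237926
[-0.038  0.024  0.24 ] -0.1126898099793239 0.262174503877759
[-0.046  0.097  0.258] -0.11266923304916031 0.26149509474635124
[-0.08   0.073  0.242] -0.11263329218690461 0.26324473321437836
[-0.021  0.103  0.306] -0.11269107674617317 0.2663870807737112
[-0.012  0.065  0.271] -0.11271324551203842 0.26627051644027233
[-0.049  0.039  0.234] -0.11267958108827736 0.2662260364741087
```

View pics/side3.png

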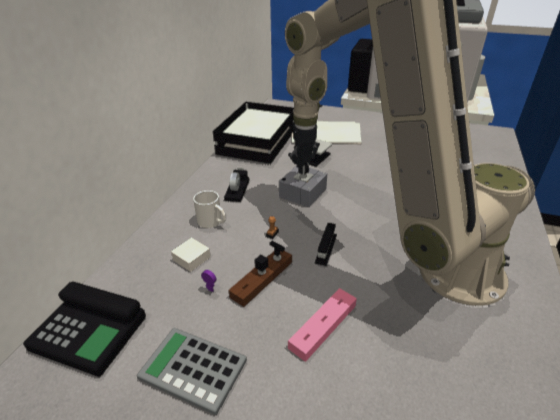

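The turning torque has risen sharply to about 0.26 N m (the spring needs only 0.07), so the switch is at its stop. The other two keys are still in the stand and nothing else has moved. I'm handing in.

```bash
python3 -c "
from h import *
print(workorder.hand_in()); s=get_state(); print(s['clock'],s['tcp_pos'],s['wrist_force'],s['ft_torque'],s['finger_gap'])"
```

```text
the job is handed in; nothing more can be done
None
the job is handed in; nothing more can be done
```

I took the round-grip key from the +y slot of the brown stand, pushed it fully home in the key switch and turned it clockwise to the stop. I handed the job in at about 20 s with the key still gripped and held there. The hand-in gives no verdict.

**Last checks:**
- **Home:** the key went down to a hard stop at TCP z = 0.0823 m, within about 0.5 mm of the predicted home height. It had not slipped in the fingers. I kept about 7 N of downward push on it.
- **Position:** the key's axis is within about 1 mm of the slot's centre.
- **Turn:** the wrist turned about 104°. Torque stayed near or below the sensor noise up to about 98°. It then rose to about 0.26 N m, well above the 0.07 N m the spring needs, so the switch is at its stop. I could not read the switch angle itself.
- **Grip:** the finger gap held at about 11.4 mm, with the grip set to 60 N.
- **Surroundings:** in the final side picture the other two keys are in the stand and nothing else looks moved.

No check failed or disagreed, but the torque reading is noisy (about ±0.05 N m). That is why I turned a few degrees past 98° until the stop showed clearly.

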